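# Index the driver turret and gauge the gap under the test baffle

### The arm

A 6-joint arm with a two-finger parallel gripper is mounted at the origin on the work surface. World frame = base frame: x ahead of the robot, y to its left, z up, the work surface at z = 0. Lengths are in m, angles in rad, forces in N, time in s.
With the tool pointing down it reaches from about 0.3 to 0.775 m from the base axis. Payload 14.6 kg.
Tool frame: the origin (TCP) lies midway between the tips of the shut fingers; the grasp point (between the pads) lies 19 mm behind it; z points along the fingers, y is the line along which they close (so a half turn about z gives the same grasp; the last joint's range is limited). The gripper opens to 94 mm and grips with 3 to 60 N. Pads are 16 mm wide; open, the fingers measure 119 mm over their backs; the gripper's body (75 mm by 177 mm) begins 78 mm behind the grasp point.
Start: joints at [-1.263, 0.3, 1.521, -0, 1.321, -0.067], TCP at [0.201, -0.512, 0.205] pointing down, gripper open.
Joint ranges: [-3.03, 3.03], [-0.79, 2.21], [0.23, 2.52], [-1.04, 4.18], [0, 3.07], [-2.55, 2.55]. Speed limits (rad/s): [2.22, 2.22, 2.57, 3.14, 3.14, 3.14].

### API

Orientations are given as a unit quaternion [x, y, z, w].
In Python, from bench import readout, camera, arm gives the robot as it stands.
- The arm moves only by the tool jog_arm, never from a script. Its argument "commands" is a list of rows, each an object with "dp": the shift along the tool's x, y, z in m, a list of three; "rot": the turn, a rotation vector about the tool's x, y, z in rad, a list of three. In form: [{"dp": [x, y, z], "rot": [wx, wy, wz]}, ...]. A call has 1 to 10 rows; each row is the pose to reach, as a shift and turn from the pose commanded when the call began, along the tool's axes at that moment; what a row does not reach only later rows make up. A row lasts 1/12 s, in which the tool goes at most 41.7 mm and 7.16 degrees, less where a joint would pass 70% of its speed; a pose out of reach is approached as far as the arm can. A call with a gripper value outside its range is refused whole. "grip" is the opening, from 0 (shut) to 1 (fully open), set as the call begins (left out, the last holds). The fingers move at their own pace and stop on an object; "newtons" is the grip in N (left out, the last holds). Time passes only in rows, so rows that repeat a pose let the fingers close. It gives the time, the measured TCP pose, the force, the opening and the grip force at its end, in the units of the state.
- readout.get_state(): the state, without advancing time (a new reading comes with each control period).
- camera(name): name is "scene" or "top"; returns a dict with "frame" (384x512x3 uint8, red, green, blue), "intrinsics" (3x3 intrinsics, pixels), "eye" and "attitude" of the camera in the world. Camera axes: x right, y up, looking along -z (the intrinsics and any distortion apply to the point x, -y, -z); pixel columns grow to the right and rows downward; lengths in m; the calibration is good to about 2 mm. A picture is of the moment at which its call begins. There is no depth.
- arm.finish_job(): hands the job in; it is judged then, once.
The state is a dict: "t": time; "joint_positions": joint angles; "dq": joint speeds; "joint_efforts": joint torques, N m; "ee_pos": TCP position; "tool_rot": TCP orientation; "wrist_force": force on the tool from outside, world axes, zero at the start; "moment": the same for the moment, N m; "opening": opening from 0.0 (shut) to 1.0 (fully open); "finger_force": force on a finger pad.
Only numpy, scipy, OpenCV 4.12 (cv2) and the standard library are available. Lean on these libraries where they do the work, as an engineer would, in place of code of your own. Each camera call takes 0.05 s, during which the arm holds its last target. There are 200 camera calls.

### The job

Turn the driver turret one click counter-clockwise seen from above (its upright post is the handle), so that the next driver stands under the round test baffle, and let go of the post. Then pick up the tapered feeler blade by its handle and slide it level, thin end first, into the gap between that driver's flat back plate and the baffle until it drags snugly and lifts the floating baffle by about one or two millimetres. Finish still holding the handle with the blade at that depth, and leave the loose parts on the bench alone.

Things in the scene. Friction and masses are not known exactly. Their poses are not given: they have to be found in the camera images.
- turret_axis (a point): Centre of the top face of the turret, an aluminium disc of 216 mm diameter, 36 mm above the bench, on its upright turning axis. Axes are those of the fixed base (they do not turn): x from the baffle's station across the turret, y towards the threaded column, z up. The baffle's centre is 62 mm from the axis in -x; its gap is open towards -x, the robot's side.
- column (a point): Foot of the threaded column on the bench, 135 mm from the turret axis in the base's +y (same axes). Column top 168 mm above the bench; the crank reaches 55 mm further in +y. An arm 20 mm wide, 127 to 139 mm above the bench (148 mm at the column, 153 mm at the baffle's stem), runs from it to the baffle. Base plate 320 mm long in y, 224 mm in x, 12 mm high.
- turret (a joint): Turret angle in rad, 0 at the start, growing counter-clockwise seen from above. A sprung ball in the rim clicks in at 0, 1.571 and 3.142, pulling the turret in only from within about 0.08 rad; leaving or entering a click takes up to about 8 N at the post, between clicks it turns easily and stays. End stops just outside 0 and 3.142. One click = 1.571.
- post_grip (a point): Middle of the grip on the turret's upright post: a black round grip of 18 mm diameter, 34 mm tall (top 118 mm above the bench, this point 101 mm) on a thinner stem. It stands 95 mm from the axis, at the start midway between the base's +x and -y; it turns with the turret, one click brings it midway between +x and +y.
- plate_top (a point): Centre of the flat top of the next driver's steel back plate (76 mm diameter, 10 mm thick), 86 mm above the bench: a driver standing face down, 84 mm black flange below, ferrite ring and back plate on top. At the start it is at the base's +y side; one click brings it centrally under the baffle. The identical driver at the base's +x side is not used.
- baffle_face (a point): Centre of the underside of the round plywood test baffle (74 mm diameter, 9 mm thick; the underside is flat to 33 mm radius with a 4 mm bevel outside that). It hangs from the arm on a sprung stem. At rest it is 4.0 to 5.6 mm above the back plate of a driver under it (this varies).
- baffle (a joint): Lift of the floating baffle above its rest, m: 0 at rest, up to 0.008. A spring and its weight press it down with about 2 N at rest and 1.5 N more per mm of lift.
- feeler_grip (a point): Centre of the feeler's handle, a black block 44 mm long (x), 20 wide (y), 44 tall, standing on the bench; this point is 22 mm up. x points along the blade to its thin end. Steel blade 18 mm wide, 63 mm out of the handle: flat underside 10 mm below this point, top sloping, 2.5 mm thick at the tip and 1 mm more every 12 mm towards the handle. 0.14 kg.
- feeler_tip (a point): The middle of the blade's thin end, at its underside: 85 mm ahead (x) of the handle's centre and 10 mm below it. The blade is springy: its thin end gives up or down by about 1.6 mm per newton, so that it settles flat on the plate.
- magnet_ring: Loose grey ferrite ring lying flat, 72 mm across, 32 mm hole, 15 mm tall; origin at the centre of its underside. Leave alone.
- dust_cap: Loose chrome dust cap, a dome of 48 mm diameter, 17 mm tall; origin at the centre of its underside. Leave alone.
- coil_former: Loose brass tube standing upright, 33 mm diameter, 34 mm tall; origin at the centre of its underside. Leave alone.
- frame: Loose black cone-driver frame, bowl-shaped, open upward, 120 mm across the rim, 39 mm tall; origin at the centre of its underside. Leave alone.
Mind the look-alikes: they are no part of the job. What is shaped like the part that bears feeler_grip but red or yellow is not meant.

How it is judged:
On the way, in this order (a step that is already met when the one before it is completed fails the run):
1. the turret rests one click on, the next driver under the baffle, the post let go, the feeler not yet in the gap (value of joint turret between 1.4508 and 1.6908 rad and contact force between the fingers and turret below 0.1 N and horizontal distance between plate_top and baffle_face below 0.008 m and horizontal distance between feeler_tip and baffle_face above 0.05 m), for 0.2 s.
2. the feeler is held by the fingers, clear of the bench (contact force between the fingers and feeler above 1 N and height (world z) of feeler_grip above 0.05 m and contact force between feeler and table below 0.05 N), for 0.2 s.
At the end, for the whole second after the job is handed in: Turret within 0.12 rad of one click, driver within 8 mm under the baffle; blade between the plates, tip within 33 mm of the baffle centre, level within 0.12 rad, touching both plates, baffle lifted 0.3 to 3.5 mm; fingers still hold the feeler, still and off the bench (value of joint turret between 1.4508 and 1.6908 rad and horizontal distance between plate_top and baffle_face below 0.008 m and value of joint baffle between 0.0003 and 0.0035 m and contact force between feeler and baffle above 1 N and contact force between feeler and turret above 0.3 N and contact force between the fingers and feeler above 1 N and contact force between feeler and table below 0.05 N and horizontal distance between feeler_tip and baffle_face below 0.033 m and z of feeler_tip in the frame of plate_top between -0.002 and 0.004 m and angle between feeler_grip's own z axis and vertical below 0.12 rad and linear speed of feeler below 0.01 m/s); the arm keeps its last pose, push and grip.
It fails at once if the turret is turned well past the first click (value of joint turret above 2.1 rad).
It fails at once if the baffle is forced up by more than 5 mm (value of joint baffle above 0.005 m).
It fails at once if a loose bystander part is moved (distance of any of magnet_ring, dust_cap, coil_former, frame from where it was at the start of the episode above 0.025 m).
It also fails if it takes over 66 s, if anything falls off the work surface, if the arm or the gripper's body presses on something with over 40 N, if the wrist force passes 120 N, or if a joint passes its speed limit or range.

## Working session

There is one attempt and no reset: what is moved stays moved. The work goes in short steps, Python scripts to look and compute and a tool call to move; the robot and the scene stay as the last step left them, time stands still between calls to the robot, and variables do not carry over. Pictures are saved under pics/ and viewed, at most 10 in all, crops included, and the job is handed in when it is done.

Besides the shell and the picture viewer there is one more tool, called after "Call:" as a command line: name --argument value ..., lists and objects as JSON in quotes. jog_arm: Moves the arm, as the interface text tells. Its arguments: {"type":"object","properties":{"commands":{"type":"array"},"grip":{"type":"number"},"newtons":{"type":"number"}},"required":["commands"]}

```bash
mkdir -p pics; cat > h.py <<'E'
import numpy as np, cv2
from bench import readout, camera, arm
from scipy.spatial.transform import Rotation as R
def snap(n,tag):
    c=camera(n); f=np.array(c["frame"]); cv2.imwrite(f"pics/{tag}.png",f[:,:,::-1]); np.savez(f"pics/{tag}.npz",f=f,K=c["intrinsics"],e=c["eye"],a=np.array(c["attitude"]))
    return c
E
python3 - <<'E'
from h import *
for n in("scene","top"):
    c=snap(n,n+"0"); print({k:v for k,v in c.items() if k!="frame"})
print(readout.get_state())
E
```

```text
{'intrinsics': array([[496.4119661 ,   0.        , 259.35049615],
       [  0.        , 496.4119661 , 190.4572706 ],
       [  0.        ,   0.        ,   1.        ]]), 'eye': array([ 1.43706365, -0.33124722,  0.8852278 ]), 'attitude': array([0.34497284, 0.24555931, 0.52682528, 0.73698676])}
{'intrinsics': array([[364.61250387,   0.        , 251.10354188],
       [  0.        , 364.61250387, 193.80952426],
       [  0.        ,   0.        ,   1.        ]]), 'eye': array([ 0.43564266, -0.01352907,  1.11936407]), 'attitude': array([ 0.03378099, -0.0183739 , -0.69776067,  0.71529805])}
{'t': 0.1, 'joint_positions': array([-1.26262533e+00,  3.00365293e-01,  1.52152709e+00,  1.51084881e-05,
        1.32070881e+00, -6.65790277e-02]), 'dq': array([ 0.00133459, -0.00024648, -0.00285322,  0.00191644, -0.00084841,
       -0.00063899]), 'joint_efforts': array([ 2.85563998e-03, -5.32645154e+01, -3.53281081e+01,  7.09931902e-02,
        2.35131785e-02, -6.00060844e-05]), 'ee_pos': array([ 0.20126043, -0.5115949 ,  0.20496721]), 'tool_rot': array([ 9.82496828e-01,  1.86278633e-01, -5.35007361e-05, -5.01476794e-04]), 'wrist_force': array([-0.75037739,  0.60644546, -0.48908285]), 'moment': array([-0.06006194, -0.0103136 ,  0.04792006]), 'finger_force': 0.0, 'opening': 1.0004654413704261}
```

View pics/scene0.png

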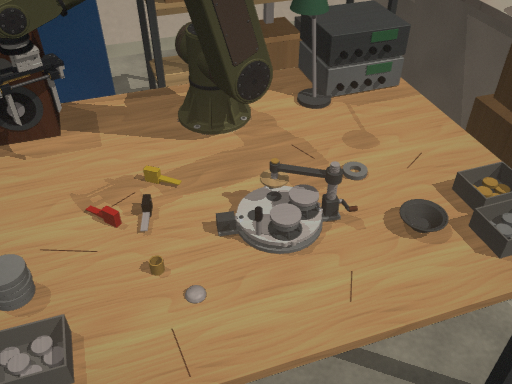

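View pics/top0.png

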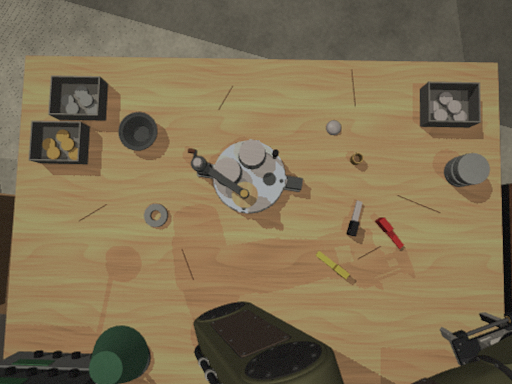

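The scene view shows the turret at about (280,218), its post at (258,218) and the black feeler at (147,205). In the top view the turret is at (250,177), the column at (200,163), the post at (275,154), and the feeler handle at (353,228) with its tip at (358,202). I'll zoom in on both.

```bash
python3 - <<'E'
import cv2
t=cv2.imread('pics/top0.png');s=cv2.imread('pics/scene0.png')
cv2.imwrite('pics/ct.png',cv2.resize(t[130:262,180:380],None,fx=4,fy=4,interpolation=cv2.INTER_CUBIC))
cv2.imwrite('pics/cs.png',cv2.resize(s[150:260,120:370],None,fx=3.2,fy=3.2,interpolation=cv2.INTER_CUBIC))
E
```

```text
(no output)
```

View pics/ct.png

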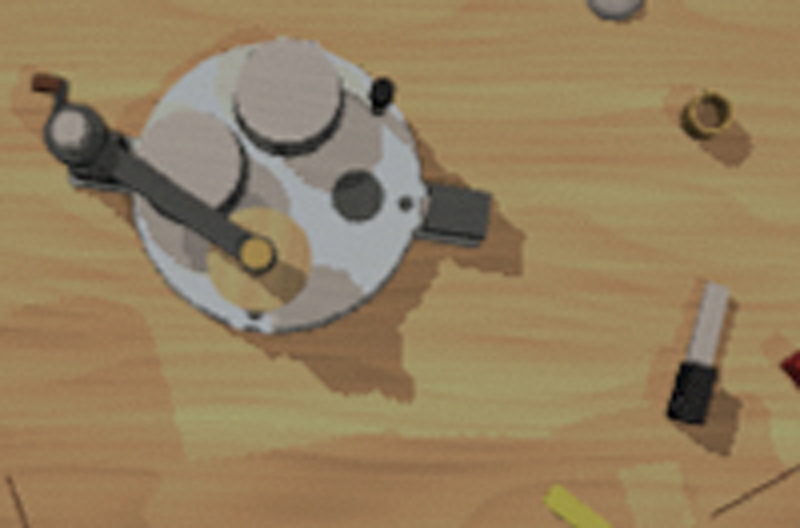

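View pics/cs.png

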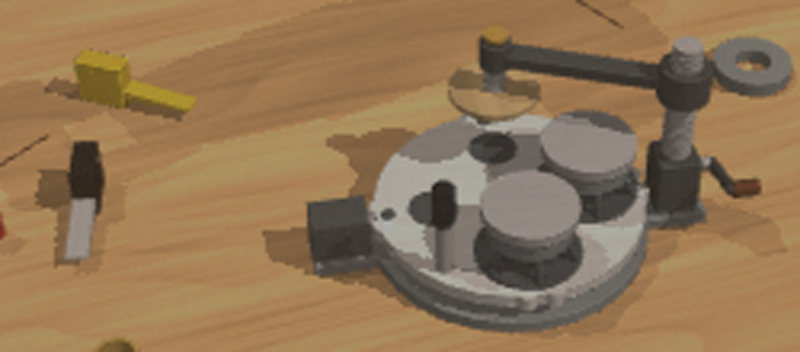

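The crops show these points. Top crop: baffle (259,260), +x plate (290,92), +y plate (190,160), post top (382,92), column top (75,130), feeler handle (692,393), blade tip (716,284). Scene crop: post grip (444,205), plates (530,207) and (589,147), baffle (494,93), feeler handle (87,176), tip (77,258).

```bash
cat >> h.py <<'E'
def load(tag): 
    d=np.load(f"pics/{tag}.npz"); return d
def ray(d,p):
    v=np.array([(p[0]-d['K'][0,2])/d['K'][0,0],-(p[1]-d['K'][1,2])/d['K'][1,1],-1.])
    v=R.from_quat(d['a']).apply(v); return v/np.linalg.norm(v)
def plane(d,p,z):
    v=ray(d,p); return d['e']+v*(z-d['e'][2])/v[2]
def tri(d1,p1,d2,p2):
    A=0;b=0
    P=[]
    for d,p in((d1,p1),(d2,p2)):
        v=ray(d,p);M=np.eye(3)-np.outer(v,v);A=A+M;b=b+M@d['e'];P.append((d['e'],v))
    x=np.linalg.solve(A,b); return x,[np.linalg.norm(np.cross(x-e,v)) for e,v in P]
def blob(f,m,seed,win=25):
    m=m.astype(np.uint8); n,l,s,c=cv2.connectedComponentsWithStats(m,connectivity=8)
    k=[i for i in range(1,n) if abs(c[i]-seed).max()<win]; i=max(k,key=lambda i:s[i,4]); return c[i],s[i],l==i
E
python3 - <<'E'
from h import *
np.set_printoptions(precision=4,suppress=True)
T=load('top0');S=load('scene0')
ct=lambda x,y:np.array([180+(x-1.5)/4,130+(y-1.5)/4]); cs=lambda x,y:np.array([120+(x-1.1)/3.2,150+(y-1.1)/3.2])
for n,a,b in[('posttop',(382,90),(444,184)),('plX',(290,92),(530,207)),('plY',(190,160),(589,147)),('cap',(259,252),(496,33)),('col',(73,128),(687,43)),('handle',(692,393),(87,176)),('tip',(716,284),(77,258)),('baffle',(259,262),(494,93))]:
    x,r=tri(T,ct(*a),S,cs(*b)); print(n,x,np.round(np.array(r)*1e3,1))
for n,a,b,z in[('plX',(290,92),(530,207),.086),('plY',(190,160),(589,147),.086),('tip',(716,284),(77,258),.013),('baffle',(259,262),(494,93),.1)]:
    print(n,plane(T,ct(*a),z),plane(S,cs(*b),z))
for d,p in((T,(353,228)),(S,(147,205))):
    f=d['f'].astype(int); m=f.max(2)<60
    c,s,mm=blob(f,m,np.array(p),12); print('handle blob',c,s)
    x0,y0=p
    b=(f.max(2)-f.min(2)<32)&(f.min(2)>90)
    try:
        c2,s2,m2=blob(f,b,np.array([357,209] if d is T else [144,224]),12); print('blade',c2,s2)
        ys,xs=np.nonzero(m2); print(cv2.minAreaRect(np.c_[xs,ys].astype(np.float32)))
    except Exception as e: print(e)
    ys,xs=np.nonzero(mm); print(cv2.minAreaRect(np.c_[xs,ys].astype(np.float32)))
# disc by white mask in top
f=T['f'].astype(int)
E
```

```text
posttop [ 0.6267 -0.0544  0.119 ] [0.1 0.1]
plX [0.6314 0.0109 0.081 ] [0.8 0.8]
plY [0.5804 0.081  0.0794] [0.1 0.1]
cap [0.5098 0.0272 0.1533] [0.8 0.8]
col [0.5877 0.1514 0.1688] [0.7 0.7]
handle [ 0.422  -0.2932  0.0234] [0.2 0.2]
tip [ 0.5041 -0.3146  0.0126] [0.8 0.8]
baffle [0.5071 0.0287 0.0915] [0.1 0.1]
plX [0.6302 0.0101 0.086 ] [0.6366 0.0096 0.086 ]
plY [0.5794 0.0803 0.086 ] [0.5874 0.0777 0.086 ]
tip [ 0.5043 -0.3136  0.013 ] [ 0.5041 -0.3154  0.013 ]
baffle [0.5066 0.0284 0.1   ] [0.517  0.0248 0.1   ]
handle blob [352.5188 228.0677] [347 221  12  15 133]
blade [356.6033 210.6033] [352 201  10  20 121]
((356.6269226074219, 210.53460693359375), (6.051699638366699, 19.64609718322754), 15.255120277404785)
((352.5, 228.00003051757812), (9.216353416442871, 14.309601783752441), 14.03624439239502)
handle blob [146.2069 203.5034] [141 195  11  19 145]
blade [144.7612 221.0149] [140 212  10  19 134]
((144.77999877929688, 221.03997802734375), (6.929646968841553, 19.09188461303711), 8.13010311126709)
((146.0, 204.0), (18.0, 10.0), 90.0)
```

```bash
cat >> h.py <<'E'
def rel(p,yaw,tilt=None):
    """dp, rot in tool axes to reach TCP p, tool down with tool-x yaw (deg)"""
    s=readout.get_state(); Rc=R.from_quat(s['tool_rot'])
    Rt=R.from_euler('z',yaw,degrees=True)*R.from_euler('x',180,degrees=True)
    return np.round(Rc.inv().apply(np.array(p)-s['ee_pos']),4), np.round((Rc.inv()*Rt).as_rotvec(),4)
E
python3 - <<'E'
from h import *
from scipy.optimize import least_squares as L
b=np.array([[.0672,-.0672],[.062,0],[0,.062],[-.062,0],[0,.135]])
w=np.array([[.6267,-.0544],[.6314,.0105],[.5799,.0806],[.5098,.0272],[.5877,.1514]])
def f(q):
    c,s=np.cos(q[2]),np.sin(q[2]); return (b@np.array([[c,s],[-s,c]])+q[:2]-w).ravel()
r=L(f,[.57,.02,-.1]);print(r.x,np.degrees(r.x[2]),np.round(f(r.x).reshape(-1,2)*1e3,1))
c,s=np.cos(r.x[2]),np.sin(r.x[2])
for a in(-45,45,): print(r.x[:2]+.095*np.array([np.cos(np.radians(a)+r.x[2]),np.sin(np.radians(a)+r.x[2])]))
print(rel([.627,-.0545,.205],180+np.degrees(r.x[2])-45))
E
```

```text
[ 0.57030195  0.01913552 -0.13443005] -7.702274240800462 [[ 1.2 -2.1]
 [ 0.3  0.3]
 [-1.3 -0. ]
 [-0.9  0.2]
 [ 0.7  1.5]]
[ 0.62786785 -0.05643675]
[0.64587422 0.07670142]
(array([ 5.635e-01, -2.695e-01,  3.000e-04]), array([-6.000e-04, -1.000e-03, -1.847e+00]))
```

Call:
jog_arm --commands '[{"dp":[0.5635,-0.2695,0.0],"rot":[0,0,-1.847]},{"dp":[0.5635,-0.2695,0.0],"rot":[0,0,-1.847]},{"dp":[0.5635,-0.2695,0.0],"rot":[0,0,-1.847]},{"dp":[0.5635,-0.2695,0.0],"rot":[0,0,-1.847]},{"dp":[0.5635,-0.2695,0.0],"rot":[0,0,-1.847]},{"dp":[0.5635,-0.2695,0.0],"rot":[0,0,-1.847]},{"dp":[0.5635,-0.2695,0.0],"rot":[0,0,-1.847]},{"dp":[0.5635,-0.2695,0.0],"rot":[0,0,-1.847]},{"dp":[0.5635,-0.2695,0.0],"rot":[0,0,-1.847]},{"dp":[0.5635,-0.2695,0.0],"rot":[0,0,-1.847]}]' --grip 0.45

```text
t: 0.93
ee_pos: [0.4863, -0.205, 0.2053]
tool_rot: [0.685, 0.728, -0.0, -0.0]
wrist_force: [0.2, -0.4, 0.5]
opening: 0.45
finger_force: 0.0
```

```bash
python3 - <<'E'
from h import *
s=readout.get_state();print(s['ee_pos'],s['opening'],s['joint_positions'],rel([.6272,-.055,.205],127.3))
E
```

```text
[ 0.48629334 -0.20498451  0.20532632] 0.45043417345869174 [-4.68332127e-01  2.50584072e-01  1.58405689e+00 -4.73795261e-07
  1.30723314e+00 -5.28577961e-01] (array([0.1412, 0.1497, 0.0003]), array([-2.000e-04, -2.000e-04, -5.908e-01]))
```

Call:
jog_arm --commands '[{"dp":[0,0,0],"rot":[0,0,0]},{"dp":[0,0,0],"rot":[0,0,0]},{"dp":[0,0,0],"rot":[0,0,0]}]'

```text
t: 1.18
ee_pos: [0.485, -0.2071, 0.2051]
tool_rot: [0.688, 0.726, -0.0, -0.0]
wrist_force: [-0.1, -0.4, 0.1]
opening: 0.452
finger_force: 0.0
```

```bash
python3 - <<'E'
from h import *
s=readout.get_state();print(s['ee_pos'],rel([.6272,-.055,.205],127.3))
E
```

```text
[ 0.48497376 -0.20707594  0.20512596] (array([0.1443, 0.1501, 0.    ]), array([-7.00e-04, -4.00e-04, -5.98e-01]))
```

Call:
jog_arm --commands '[{"dp":[0.1443,0.1501,0.0],"rot":[0,0,-0.598]},{"dp":[0.1443,0.1501,0.0],"rot":[0,0,-0.598]},{"dp":[0.1443,0.1501,0.0],"rot":[0,0,-0.598]},{"dp":[0.1443,0.1501,0.0],"rot":[0,0,-0.598]},{"dp":[0.1443,0.1501,0.0],"rot":[0,0,-0.598]},{"dp":[0.1443,0.1501,0.0],"rot":[0,0,-0.598]},{"dp":[0.1443,0.1501,0.0],"rot":[0,0,-0.598]},{"dp":[0.1443,0.1501,0.0],"rot":[0,0,-0.598]},{"dp":[0.1443,0.1501,0.0],"rot":[0,0,-0.598]}]'

```text
t: 1.93
ee_pos: [0.6267, -0.0566, 0.2057]
tool_rot: [0.445, 0.896, -0.0, 0.0]
wrist_force: [-0.3, -0.0, 0.4]
opening: 0.451
finger_force: 0.0
```

```bash
python3 - <<'E'
from h import *
s=readout.get_state();print(s['ee_pos'],s['joint_positions'],rel([.6272,-.055,.082],127.3))
snap('scene','s1')
t=cv2.imread('pics/s1.png'); cv2.imwrite('pics/s1c.png',cv2.resize(t[60:260,150:400],None,fx=3,fy=3))
E
```

```text
[ 0.62668629 -0.05662913  0.20569531] [-1.48231272e-01  4.78947510e-01  1.27412223e+00 -2.00771048e-04
  1.38847179e+00 -7.96570165e-01] (array([0.001 , 0.0014, 0.1237]), array([-0.0001,  0.0002, -0.0026]))
```

View pics/s1c.png

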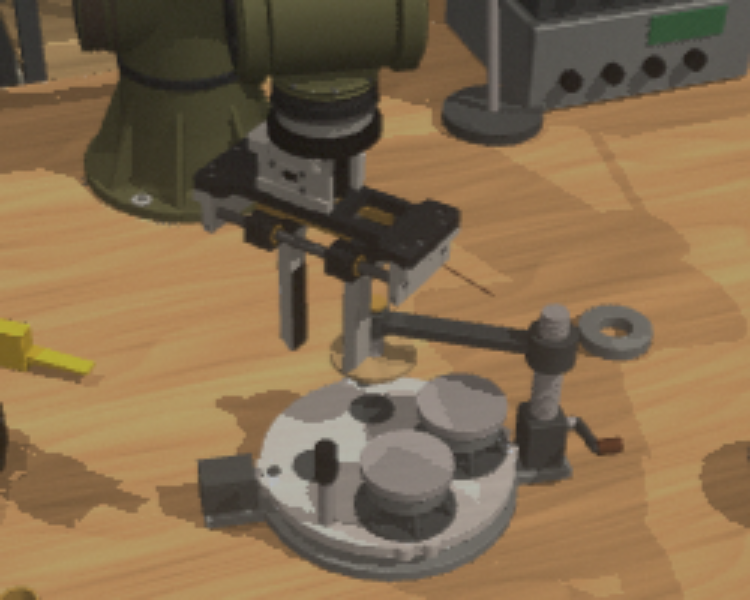

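The gripper straddles the post: the fingers are at crop columns 293 and 358, and the post is at 325. I'll descend and grip.

Call:
jog_arm --commands '[{"dp":[0.001,0.0014,0.03],"rot":[0,0,0]},{"dp":[0.001,0.0014,0.06],"rot":[0,0,0]},{"dp":[0.001,0.0014,0.09],"rot":[0,0,0]},{"dp":[0.001,0.0014,0.11],"rot":[0,0,0]},{"dp":[0.001,0.0014,0.1235],"rot":[0,0,0]},{"dp":[0.001,0.0014,0.1235],"rot":[0,0,0]}]'

```text
t: 2.48
ee_pos: [0.6261, -0.0541, 0.0792]
tool_rot: [0.444, 0.896, -0.001, -0.002]
wrist_force: [0.1, 0.4, -0.4]
opening: 0.448
finger_force: 0.0
```

Call:
jog_arm --commands '[{"dp":[0,0,0],"rot":[0,0,0]},{"dp":[0,0,0],"rot":[0,0,0]},{"dp":[0,0,0],"rot":[0,0,0]},{"dp":[0,0,0],"rot":[0,0,0]},{"dp":[0,0,0],"rot":[0,0,0]},{"dp":[0,0,0],"rot":[0,0,0]},{"dp":[0,0,0],"rot":[0,0,0]}]' --grip 0.1 --newtons 15

```text
t: 3.07
ee_pos: [0.6281, -0.0536, 0.0832]
tool_rot: [0.443, 0.896, -0.0, 0.001]
wrist_force: [-4.4, -3.4, 6.8]
opening: 0.189
finger_force: 15.0
```

```bash
python3 - <<'E'
from h import *
s=readout.get_state();p=s['ee_pos'];print(p,s['opening'],s['finger_force'],s['wrist_force'])
Rc=R.from_quat(s['tool_rot'])
c=np.array([.5703,.0191]);th=-.1344
a0=np.arctan2(p[1]-c[1],p[0]-c[0]); print(np.degrees(a0), np.degrees(th)-45, np.hypot(*(p[:2]-c)))
a1=th+np.pi/4
for k in range(1,21):
    a=a0+(a1-a0)*k/20
    t=np.r_[c+.095*np.array([np.cos(a),np.sin(a)]),p[2]]
    print(k,np.round(Rc.inv().apply(t-p),4),round(-(a-a0),4))
E
```

```text
[ 0.62814607 -0.0535877   0.0831787 ] 0.18890803072867493 15.000773817300797 [-4.37399552 -3.40737325  6.79447969]
-51.486650518387165 -52.70055276655826 0.09289601477521212
1 [-0.0017  0.0074  0.    ] -0.0775
2 [-0.0007  0.0147  0.    ] -0.155
3 [0.0009 0.0219 0.    ] -0.2324
4 [0.003  0.0289 0.    ] -0.3099
5 [0.0057 0.0358 0.    ] -0.3874
6 [0.0088 0.0424 0.    ] -0.4649
7 [0.0125 0.0488 0.    ] -0.5424
8 [ 0.0167  0.0549 -0.    ] -0.6198
9 [ 0.0213  0.0606 -0.    ] -0.6973
10 [ 0.0264  0.0659 -0.    ] -0.7748
11 [ 0.0318  0.0709 -0.    ] -0.8523
12 [ 0.0376  0.0754 -0.    ] -0.9298
13 [ 0.0438  0.0794 -0.    ] -1.0072
14 [ 0.0502  0.083  -0.    ] -1.0847
15 [ 0.0569  0.086  -0.    ] -1.1622
16 [ 0.0638  0.0886 -0.0001] -1.2397
17 [ 0.0709  0.0905 -0.0001] -1.3172
18 [ 0.0781  0.092  -0.0001] -1.3946
19 [ 0.0854  0.0928 -0.0001] -1.4721
20 [ 0.0928  0.0931 -0.0001] -1.5496
```

Call:
jog_arm --commands '[{"dp":[0.0003,0.0074,0],"rot":[0,0,-0.0785]},{"dp":[0.0012,0.0147,0],"rot":[0,0,-0.157]},{"dp":[0.0026,0.0219,0],"rot":[0,0,-0.2355]},{"dp":[0.0046,0.029,0],"rot":[0,0,-0.314]},{"dp":[0.0072,0.036,0],"rot":[0,0,-0.3927]},{"dp":[0.0102,0.0427,0],"rot":[0,0,-0.471]},{"dp":[0.0139,0.0491,0],"rot":[0,0,-0.55]},{"dp":[0.018,0.0553,0],"rot":[0,0,-0.628]},{"dp":[0.0225,0.061,0],"rot":[0,0,-0.707]},{"dp":[0.0275,0.0665,0],"rot":[0,0,-0.785]}]'

```text
t: 3.9
ee_pos: [0.6633, 0.0094, 0.0831]
tool_rot: [0.065, 0.998, -0.0, -0.001]
wrist_force: [-13.7, -2.2, 10.3]
opening: 0.19
finger_force: 15.0
```

```bash
python3 - <<'E'
from h import *
s=readout.get_state();p=s['ee_pos'];c=np.array([.5703,.0191])
print(p,s['opening'],s['finger_force'],s['joint_positions'],np.degrees(np.arctan2(p[1]-c[1],p[0]-c[0])),np.hypot(*(p[:2]-c)))
E
```

```text
[0.66331828 0.00940352 0.08306819] 0.19014986766960004 15.001154243946075 [-4.09100368e-02  6.63757111e-01  1.28121194e+00 -2.99639094e-04
  1.19866055e+00 -1.48173535e+00] -5.951175340123642 0.09352230479747121
```

Call:
jog_arm --commands '[{"dp":[0.001,0.0074,0],"rot":[0,0,-0.0785]},{"dp":[0.0022,0.0147,0],"rot":[0,0,-0.157]},{"dp":[0.0041,0.0219,0],"rot":[0,0,-0.2355]},{"dp":[0.0064,0.029,0],"rot":[0,0,-0.314]},{"dp":[0.009,0.036,0],"rot":[0,0,-0.3927]},{"dp":[0.0122,0.0427,0],"rot":[0,0,-0.471]},{"dp":[0.0159,0.0491,0],"rot":[0,0,-0.55]},{"dp":[0.02,0.0553,0],"rot":[0,0,-0.628]},{"dp":[0.0245,0.061,0],"rot":[0,0,-0.707]},{"dp":[0.0295,0.0665,0],"rot":[0,0,-0.785]}]'

```text
t: 4.73
ee_pos: [0.6433, 0.0778, 0.0831]
tool_rot: [-0.321, 0.947, -0.001, -0.001]
wrist_force: [-6.5, -16.5, 8.1]
opening: 0.19
finger_force: 15.0
```

Call:
jog_arm --commands '[{"dp":[0,0,0],"rot":[0,0,0]},{"dp":[0,0,0],"rot":[0,0,0]},{"dp":[0,0,0],"rot":[0,0,0]}]'

```text
t: 4.98
ee_pos: [0.6435, 0.0778, 0.083]
tool_rot: [-0.32, 0.948, -0.001, -0.0]
wrist_force: [-7.2, -8.5, 8.7]
opening: 0.19
finger_force: 15.0
```

```bash
python3 - <<'E'
from h import *
s=readout.get_state();p=s['ee_pos'];c=np.array([.5703,.0191])
print(p,s['opening'],s['finger_force'],s['wrist_force'],s['joint_positions'],np.degrees(np.arctan2(p[1]-c[1],p[0]-c[0])),np.hypot(*(p[:2]-c)))
E
```

```text
[0.64347665 0.07783999 0.08300126] 0.19030313487853232 15.000695586204529 [-7.15686097 -8.45466255  8.74833873] [ 6.45765683e-02  6.30549034e-01  1.33585126e+00 -1.78918261e-03
  1.17563713e+00 -2.15638195e+00] 38.75453013438666 0.0938360708199804
```

Call:
jog_arm --commands '[{"dp":[0,0,0],"rot":[0,0,0]},{"dp":[0,0,0],"rot":[0,0,0]},{"dp":[0,0,0],"rot":[0,0,0]},{"dp":[0,0,0],"rot":[0,0,0]},{"dp":[0,0,0],"rot":[0,0,0]},{"dp":[0,0,-0.03],"rot":[0,0,0]},{"dp":[0,0,-0.06],"rot":[0,0,0]},{"dp":[0,0,-0.09],"rot":[0,0,0]},{"dp":[0,0,-0.12],"rot":[0,0,0]},{"dp":[0,0,-0.12],"rot":[0,0,0]}]' --grip 0.45

```text
t: 5.82
ee_pos: [0.6455, 0.0792, 0.2087]
tool_rot: [-0.32, 0.947, -0.001, 0.004]
wrist_force: [0.7, 0.2, 0.9]
opening: 0.451
finger_force: 0.0
```

```bash
python3 - <<'E'
from h import *
print(rel([.422,-.293,.16],165.4))
snap('scene','s2');snap('top','t2')
a=cv2.imread('pics/s2.png')[140:260,200:370];b=cv2.imread('pics/t2.png')[120:230,180:330]
a=cv2.resize(a,(560,395));b=cv2.resize(b,(540,396))
cv2.imwrite('pics/c2.png',cv2.resize(a,(800,564)))
E
```

```text
(array([ 0.4038, -0.1602,  0.0464]), array([-0.0012,  0.0094,  0.9063]))
```

View pics/c2.png

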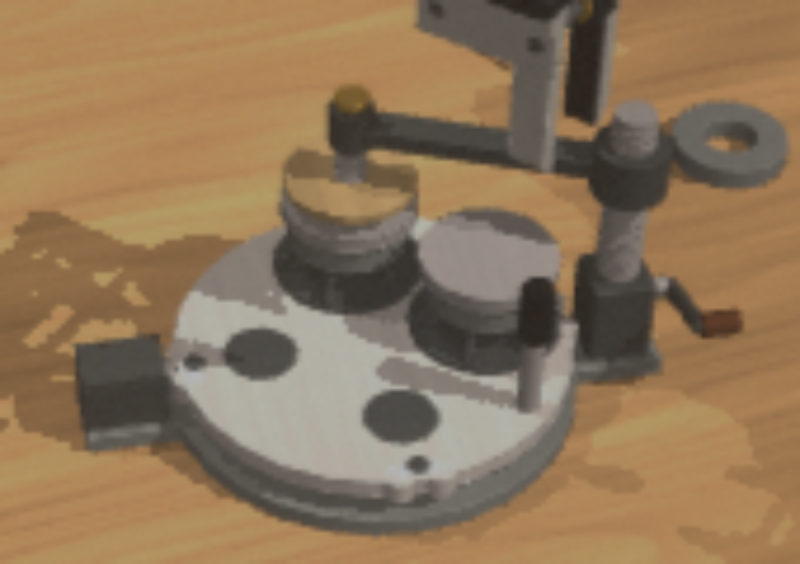

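The driver now stands under the baffle, with the baffle at crop (350,190) directly above it. The post is free at (537,310). Next I'll refine the feeler pose.

```bash
python3 - <<'E'
from h import *
np.set_printoptions(precision=4,suppress=True)
D={}
for tag,p,q in(('top0',(353,228),(357,209)),('scene0',(147,205),(144,224)),('top0b',0,0)):
    if tag=='top0b':break
    d=load(tag);f=d['f'].astype(int)
    c,s,m=blob(f,f.max(2)<60,np.array(p),12)
    c2,s2,m2=blob(f,(f.max(2)-f.min(2)<32)&(f.min(2)>90),np.array(q),12)
    ys,xs=np.nonzero(m2); v=cv2.fitLine(np.c_[xs,ys].astype(np.float32),cv2.DIST_L2,0,.01,.01).ravel()
    t=(xs-v[2])*v[0]+(ys-v[3])*v[1]
    e=[v[2:]+v[:2]*(t.min()-.4),v[2:]+v[:2]*(t.max()+.4)]
    tip=max(e,key=lambda a:np.linalg.norm(a-c)); root=min(e,key=lambda a:np.linalg.norm(a-c))
    D[tag]=(d,c,tip,root)
    a,b=plane(d,root,.0185),plane(d,tip,.0145); print(tag,a,b,np.degrees(np.arctan2(*(b-a)[1::-1])))
for i,n in((1,'handle'),(2,'tip'),(3,'root')):
    print(n,tri(D['top0'][0],D['top0'][i],D['scene0'][0],D['scene0'][i]))
s=readout.get_state();print(s['ee_pos'])
E
```

```text
top0 [ 0.4443 -0.2986  0.0185] [ 0.5042 -0.3151  0.0145] -15.354517695896513
scene0 [ 0.4415 -0.2979  0.0185] [ 0.5075 -0.3172  0.0145] -16.240966799678475
handle (array([ 0.4212, -0.2932,  0.0265]), [np.float64(0.0008971102781583866), np.float64(0.0008971102781582876)])
tip (array([ 0.5042, -0.3166,  0.0112]), [np.float64(0.0005899471262960468), np.float64(0.0005899471262960878)])
root (array([ 0.4442, -0.298 ,  0.0209]), [np.float64(1.9393098054882118e-05), np.float64(1.939309805479e-05)])
[0.644  0.0791 0.2028]
```

```bash
python3 - <<'E'
from h import *
print(rel([.422,-.293,.16],164.5))
E
```

```text
(array([ 0.4022, -0.1613,  0.0423]), array([-1.000e-04,  1.900e-03,  9.219e-01]))
```

Call:
jog_arm --commands '[{"dp":[0.4022,-0.1613,0.042],"rot":[0,0.001,0.922]},{"dp":[0.4022,-0.1613,0.042],"rot":[0,0.001,0.922]},{"dp":[0.4022,-0.1613,0.042],"rot":[0,0.001,0.922]},{"dp":[0.4022,-0.1613,0.042],"rot":[0,0.001,0.922]},{"dp":[0.4022,-0.1613,0.042],"rot":[0,0.001,0.922]},{"dp":[0.4022,-0.1613,0.042],"rot":[0,0.001,0.922]},{"dp":[0.4022,-0.1613,0.042],"rot":[0,0.001,0.922]},{"dp":[0.4022,-0.1613,0.042],"rot":[0,0.001,0.922]},{"dp":[0.4022,-0.1613,0.042],"rot":[0,0.001,0.922]},{"dp":[0.4022,-0.1613,0.042],"rot":[0,0.001,0.922]}]'

```text
t: 6.75
ee_pos: [0.4293, -0.2781, 0.1602]
tool_rot: [0.135, 0.991, 0.0, -0.001]
wrist_force: [0.7, -0.7, 0.5]
opening: 0.449
finger_force: 0.0
```

Call:
jog_arm --commands '[{"dp":[0,0,0],"rot":[0,0,0]},{"dp":[0,0,0],"rot":[0,0,0]},{"dp":[0,0,0],"rot":[0,0,0]}]'

```text
t: 7.0
ee_pos: [0.431, -0.2766, 0.1608]
tool_rot: [0.135, 0.991, 0.0, -0.001]
wrist_force: [-0.2, -0.2, 0.6]
opening: 0.451
finger_force: 0.0
```

```bash
python3 - <<'E'
from h import *
s=readout.get_state();print(s['ee_pos'],s['joint_positions'],rel([.422,-.293,.06],164.5))
E
```

```text
[ 0.43098206 -0.27660224  0.16081584] [-6.41857050e-01  2.59629862e-01  1.68061438e+00 -5.23775264e-04
  1.20367977e+00 -1.94121479e+00] (array([ 0.004 , -0.0182,  0.1008]), array([ 0.0004, -0.0023, -0.0007]))
```

Call:
jog_arm --commands '[{"dp":[0.004,-0.0182,0.02],"rot":[0,-0.001,0]},{"dp":[0.004,-0.0182,0.05],"rot":[0,-0.001,0]},{"dp":[0.004,-0.0182,0.08],"rot":[0,-0.001,0]},{"dp":[0.004,-0.0182,0.1],"rot":[0,-0.001,0]},{"dp":[0.004,-0.0182,0.1],"rot":[0,-0.001,0]},{"dp":[0.004,-0.0182,0.1],"rot":[0,-0.001,0]}]'

```text
t: 7.5
ee_pos: [0.4228, -0.2924, 0.0614]
tool_rot: [0.134, 0.991, 0.0, -0.001]
wrist_force: [-0.5, -0.4, 0.4]
opening: 0.452
finger_force: 0.0
```

```bash
python3 - <<'E'
from h import *
s=readout.get_state();print(s['ee_pos'],rel([.422,-.293,.009],164.5))
snap('scene','s3')
cv2.imwrite('pics/c3.png',cv2.resize(cv2.imread('pics/s3.png')[120:260,80:230],None,fx=4,fy=4))
E
```

```text
[ 0.42275417 -0.29236722  0.06143999] (array([ 0.0005, -0.0008,  0.0524]), array([ 0.0004, -0.0016,  0.0016]))
```

View pics/c3.png

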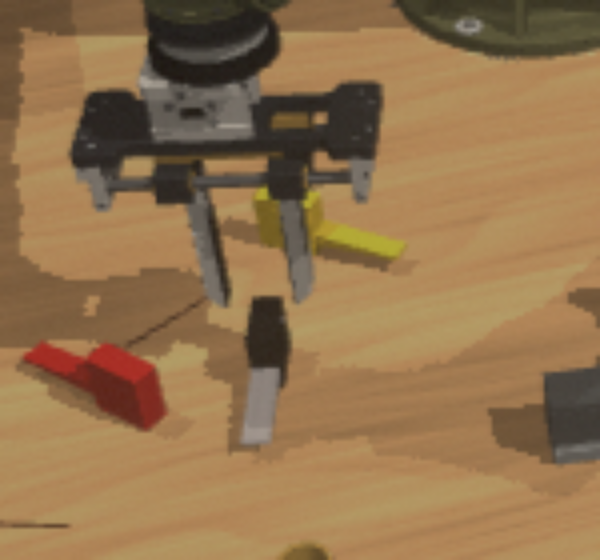

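The fingers (crop columns 222 and 302) straddle the handle at about 266, and the red and yellow copies are clear.

Call:
jog_arm --commands '[{"dp":[0.0005,-0.0005,0.02],"rot":[0,-0.001,0]},{"dp":[0.0005,-0.0005,0.04],"rot":[0,-0.001,0]},{"dp":[0.0005,-0.0005,0.05],"rot":[0,-0.001,0]},{"dp":[0.0005,-0.0005,0.05],"rot":[0,-0.001,0]},{"dp":[0.0005,-0.0005,0.05],"rot":[0,-0.001,0]}]'

```text
t: 7.97
ee_pos: [0.4223, -0.2941, 0.0128]
tool_rot: [0.135, 0.991, -0.0, 0.001]
wrist_force: [1.3, -0.4, -0.0]
opening: 0.449
finger_force: 0.0
```

Call:
jog_arm --commands '[{"dp":[0,0,0],"rot":[0,0,0]},{"dp":[0,0,0],"rot":[0,0,0]},{"dp":[0,0,0],"rot":[0,0,0]},{"dp":[0,0,0],"rot":[0,0,0]},{"dp":[0,0,0],"rot":[0,0,0]},{"dp":[0,0,0],"rot":[0,0,0]},{"dp":[0,0,0],"rot":[0,0,0]},{"dp":[0,0,0],"rot":[0,0,0]}]' --grip 0.1 --newtons 40

```text
t: 8.63
ee_pos: [0.422, -0.2942, 0.0124]
tool_rot: [0.135, 0.991, -0.0, 0.001]
wrist_force: [-1.0, 1.9, 6.9]
opening: 0.215
finger_force: 40.0
```

```bash
python3 - <<'E'
from h import *
s=readout.get_state();print(s['ee_pos'],s['opening'],s['finger_force'],s['wrist_force'],R.from_quat(s['tool_rot']).as_matrix())
E
```

```text
[ 0.42198367 -0.29416348  0.01237004] 0.21514901163752728 39.99719202518463 [-0.98312061  1.94160063  6.93754891] [[-9.63545698e-01  2.67538773e-01  1.64112926e-03]
 [ 2.67537079e-01  9.63546842e-01 -1.18118237e-03]
 [-1.89731700e-03 -6.99060263e-04 -9.99997956e-01]]
```

Call:
jog_arm --commands '[{"dp":[0,0,-0.015],"rot":[0,0,0]},{"dp":[0,0,-0.04],"rot":[0,0,0]},{"dp":[0,0,-0.07],"rot":[0,0,0]},{"dp":[0,0,-0.1],"rot":[0,0,0]},{"dp":[0,0,-0.1],"rot":[0,0,0]},{"dp":[0,0,-0.1],"rot":[0,0,0]},{"dp":[0,0,-0.1],"rot":[0,0,0]}]'

```text
t: 9.22
ee_pos: [0.4212, -0.2936, 0.1109]
tool_rot: [0.135, 0.991, 0.0, 0.0]
wrist_force: [0.1, -0.2, -2.3]
opening: 0.205
finger_force: 40.0
```

```bash
python3 - <<'E'
from h import *
s=readout.get_state();print(s['ee_pos'],s['wrist_force'],rel([.365,.0468,.112],172.3))
E
```

```text
[ 0.42123237 -0.29358984  0.11088511] [ 0.08647778 -0.15612695 -2.34949561] (array([ 0.1452,  0.3129, -0.0011]), array([ 0.000e+00,  1.000e-04, -1.364e-01]))
```

Call:
jog_arm --commands '[{"dp":[0.0145,0.0313,0],"rot":[0,0,-0.0136]},{"dp":[0.036,0.078,0],"rot":[0,0,-0.034]},{"dp":[0.0581,0.125,0],"rot":[0,0,-0.055]},{"dp":[0.0799,0.172,0],"rot":[0,0,-0.075]},{"dp":[0.1016,0.219,0],"rot":[0,0,-0.0955]},{"dp":[0.1234,0.266,0],"rot":[0,0,-0.116]},{"dp":[0.1379,0.297,0],"rot":[0,0,-0.13]},{"dp":[0.1452,0.3129,0],"rot":[0,0,-0.1364]},{"dp":[0.1452,0.3129,0],"rot":[0,0,-0.1364]},{"dp":[0.1452,0.3129,0],"rot":[0,0,-0.1364]}]'

```text
t: 10.05
ee_pos: [0.3639, 0.0492, 0.1103]
tool_rot: [0.065, 0.998, -0.0, -0.001]
wrist_force: [0.5, -2.1, -1.2]
opening: 0.211
finger_force: 40.0
```

Call:
jog_arm --commands '[{"dp":[0,0,0],"rot":[0,0,0]},{"dp":[0,0,0],"rot":[0,0,0]},{"dp":[0,0,0],"rot":[0,0,0]}]'

```text
t: 10.3
ee_pos: [0.3653, 0.0456, 0.111]
tool_rot: [0.068, 0.998, -0.0, -0.0]
wrist_force: [0.2, 0.0, -1.3]
opening: 0.211
finger_force: 40.0
```

```bash
python3 - <<'E'
from h import *
np.set_printoptions(precision=4,suppress=True)
s=readout.get_state();print(s['ee_pos'],s['wrist_force'],s['opening'],rel([.3751,.0455,.0872],172.3))
S=snap('scene','s4');snap('top','t4')
a=cv2.resize(cv2.imread('pics/s4.png')[130:230,180:330],(800,533),interpolation=2)
b=cv2.resize(cv2.imread('pics/t4.png')[150:260,180:300],(545,500),interpolation=2)
cv2.imwrite('pics/c4.png',a);cv2.imwrite('pics/c4t.png',b)
E
```

```text
[0.3653 0.0456 0.111 ] [ 0.2419  0.0049 -1.2642] 0.21085764923917716 (array([-0.0097,  0.0012,  0.0238]), array([-0.0008,  0.    , -0.0012]))
```

View pics/c4.png

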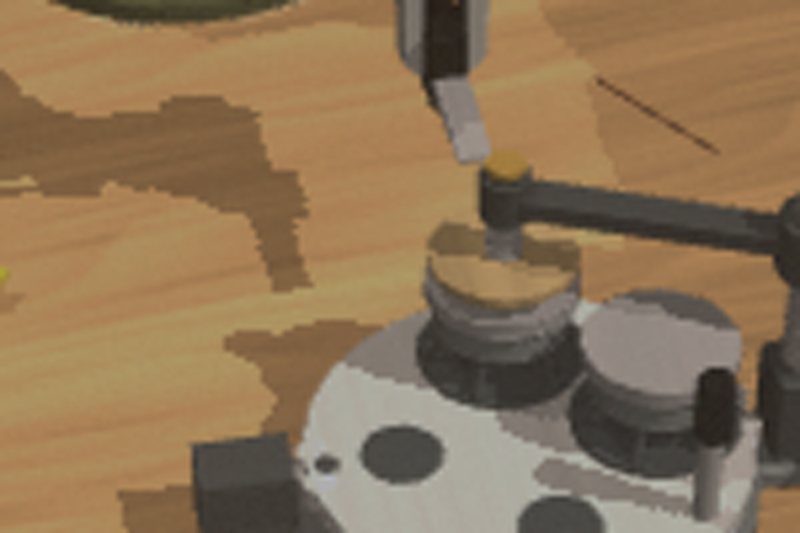

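View pics/c4t.png

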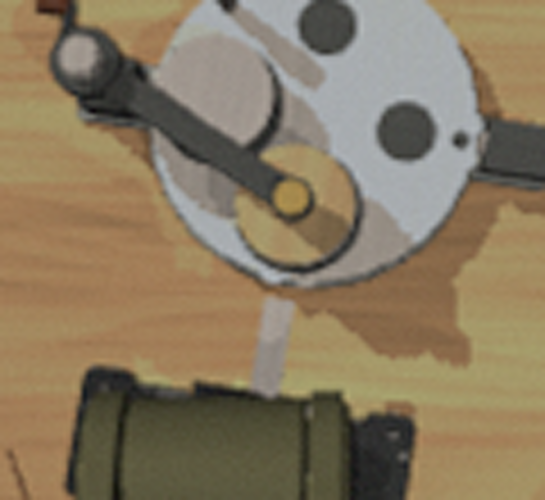

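The blade tip is at scene crop (474,158) and top crop (279,300). The baffle centre is at top crop (298,207), so the blade points almost straight at the gap. I'll check the numbers.

```bash
python3 - <<'E'
from h import *
np.set_printoptions(precision=4,suppress=True)
T=load('t4');S=load('s4')
A=lambda x,y:np.array([180+x/4.542-.5,150+y/4.545-.5]);B=lambda x,y:np.array([180+x/5.333-.5,130+y/5.33-.5])
print('tip',tri(T,A(279,299),S,B(473,159)),plane(T,A(279,299),.113),plane(S,B(473,159),.113))
print('baffle',plane(T,A(297.5,207),.0995),plane(T,A(291,198),.155), 'mid blade',plane(T,A(268,392),.113))
print('cap',tri(T,A(292,199),S,B(506,163)))
f=T['f'].astype(int)
# disc & baffle by colour
hsv=cv2.cvtColor(T['f'],cv2.COLOR_RGB2HSV); 
E
```

```text
tip (array([0.4493, 0.0347, 0.1116]), [np.float64(0.001379626371936316), np.float64(0.0013796263719362775)]) [0.4497 0.0359 0.113 ] [0.4508 0.0327 0.113 ]
baffle [0.5069 0.0267 0.0995] [0.5082 0.0285 0.155 ] mid blade [0.3934 0.041  0.113 ]
cap (array([0.5079, 0.028 , 0.1515]), [np.float64(6.20185762163058e-06), np.float64(6.201857621623205e-06)])
```

Call:
jog_arm --commands '[{"dp":[-0.005,0.0012,0.012],"rot":[0,0,0]},{"dp":[-0.009,0.0012,0.0238],"rot":[0,0,0]},{"dp":[-0.009,0.0012,0.0238],"rot":[0,0,0]},{"dp":[-0.009,0.0012,0.0238],"rot":[0,0,0]},{"dp":[-0.009,0.0012,0.0238],"rot":[0,0,0]}]'

```text
t: 10.82
ee_pos: [0.3746, 0.0461, 0.0881]
tool_rot: [0.067, 0.998, -0.0, 0.001]
wrist_force: [-0.3, 0.3, -0.6]
opening: 0.211
finger_force: 40.0
```

Call:
jog_arm --commands '[{"dp":[0,0,0],"rot":[0,0,0]},{"dp":[0,0,0],"rot":[0,0,0]},{"dp":[0,0,0],"rot":[0,0,0]}]'

```text
t: 11.07
ee_pos: [0.3746, 0.0464, 0.0881]
tool_rot: [0.067, 0.998, -0.0, 0.001]
wrist_force: [0.1, 0.5, -1.6]
opening: 0.207
finger_force: 40.0
```

```bash
python3 - <<'E'
from h import *
s=readout.get_state();print(s['ee_pos'],s['wrist_force'],s['moment'],rel([.4386,.0369,.0872],172.3))
E
```

```text
[0.3746401  0.04637686 0.08805462] [ 0.13422892  0.53550433 -1.58581104] [ 0.13276921 -0.15969658 -0.02310885] (array([-0.0647, -0.0008,  0.001 ]), array([-0.0005,  0.0018, -0.    ]))
```

Call:
jog_arm --commands '[{"dp":[0,-0.0008,0.001],"rot":[0,0,0]},{"dp":[-0.003,-0.0008,0.001],"rot":[0,0,0]},{"dp":[-0.006,-0.0008,0.001],"rot":[0,0,0]},{"dp":[-0.009,-0.0008,0.001],"rot":[0,0,0]},{"dp":[-0.012,-0.0008,0.001],"rot":[0,0,0]},{"dp":[-0.015,-0.0008,0.001],"rot":[0,0,0]},{"dp":[-0.018,-0.0008,0.001],"rot":[0,0,0]},{"dp":[-0.021,-0.0008,0.001],"rot":[0,0,0]},{"dp":[-0.024,-0.0008,0.001],"rot":[0,0,0]},{"dp":[-0.024,-0.0008,0.001],"rot":[0,0,0]}]'

```text
t: 11.9
ee_pos: [0.3987, 0.0423, 0.0867]
tool_rot: [0.067, 0.998, -0.0, 0.001]
wrist_force: [1.6, 0.5, -2.0]
opening: 0.21
finger_force: 40.0
```

Call:
jog_arm --commands '[{"dp":[0,0,0],"rot":[0,0,0]},{"dp":[0,0,0],"rot":[0,0,0]}]'

```text
t: 12.07
ee_pos: [0.3981, 0.0424, 0.0866]
tool_rot: [0.067, 0.998, -0.0, 0.0]
wrist_force: [1.0, -0.7, -0.4]
opening: 0.208
finger_force: 40.0
```

```bash
python3 - <<'E'
from h import *
s=readout.get_state();print(s['ee_pos'],s['wrist_force'],s['moment'],rel([.4386,.0369,.0870],172.3))
snap('top','t5');S=snap('scene','s5')
cv2.imwrite('pics/c5.png',cv2.resize(cv2.imread('pics/s5.png')[130:220,210:310],(800,600)[:2],interpolation=2)[:600])
E
```

```text
[0.39807313 0.04240146 0.08663438] [ 0.95914213 -0.71853628 -0.41914205] [ 0.07964463 -0.1208381   0.05369186] (array([-0.0409, -0.    , -0.0003]), array([-0.0006,  0.0008, -0.    ]))
```

Call:
jog_arm --commands '[{"dp":[-0.003,0,0],"rot":[0,0,0]},{"dp":[-0.006,0,0],"rot":[0,0,0]},{"dp":[-0.009,0,0],"rot":[0,0,0]},{"dp":[-0.012,0,0],"rot":[0,0,0]},{"dp":[-0.015,0,0],"rot":[0,0,0]},{"dp":[-0.018,0,0],"rot":[0,0,0]},{"dp":[-0.021,0,0],"rot":[0,0,0]},{"dp":[-0.021,0,0],"rot":[0,0,0]}]'

```text
t: 12.83
ee_pos: [0.4195, 0.0395, 0.0867]
tool_rot: [0.067, 0.998, -0.0, 0.001]
wrist_force: [0.2, -0.1, -1.5]
opening: 0.21
finger_force: 40.0
```

Call:
jog_arm --commands '[{"dp":[-0.003,0,0],"rot":[0,0,0]},{"dp":[-0.006,0,0],"rot":[0,0,0]},{"dp":[-0.009,0,0],"rot":[0,0,0]},{"dp":[-0.012,0,0],"rot":[0,0,0]},{"dp":[-0.012,0,0],"rot":[0,0,0]}]'

```text
t: 13.25
ee_pos: [0.4312, 0.0379, 0.0866]
tool_rot: [0.067, 0.998, -0.0, 0.0]
wrist_force: [0.0, 0.8, -4.2]
opening: 0.21
finger_force: 40.0
```

Call:
jog_arm --commands '[{"dp":[-0.0025,0,0],"rot":[0,0,0]},{"dp":[-0.005,0,0],"rot":[0,0,0]},{"dp":[-0.008,0,0],"rot":[0,0,0]},{"dp":[-0.008,0,0],"rot":[0,0,0]},{"dp":[-0.008,0,0],"rot":[0,0,0]}]'

```text
t: 13.67
ee_pos: [0.4392, 0.0368, 0.0867]
tool_rot: [0.067, 0.998, -0.0, 0.001]
wrist_force: [0.7, -0.9, -3.8]
opening: 0.208
finger_force: 40.0
```

```bash
python3 - <<'E'
from h import *
s=readout.get_state();print(s['ee_pos'],s['wrist_force'],s['moment'],R.from_quat(s['tool_rot']).as_matrix()[2])
u=np.array([.991,-.134]);d=s['ee_pos'][:2]+.085*u-np.array([.508,.0275]);print('tip past centre',d@u,d@[.134,.991])
snap('scene','s6')
a,b=[cv2.resize(cv2.imread(f'pics/{n}.png')[140:215,235:305],(400,428),interpolation=2) for n in('s5','s6')]
cv2.imwrite('pics/c6.png',np.hstack([a,b]))
E
```

```text
[0.43916293 0.03684167 0.08674444] [ 0.70466194 -0.91921678 -3.75548026] [ 0.02089489 -0.18056722  0.019838  ] [-1.67144830e-03 -5.34102987e-04 -9.99998460e-01]
tip past centre 0.015533825303296812 3.3425228534080683e-05
```

View pics/c6.png

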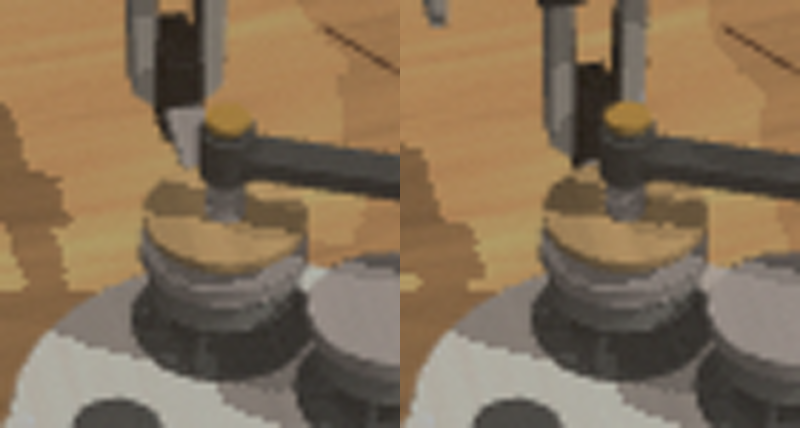

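The blade is in the gap and the baffle is slightly raised. The wrist z force fell from about -1.5 to -4 N, so the hand is carrying the baffle's load. I'll lower the blade in small steps until it rests on the plate, averaging the force readings.

```bash
cat >> h.py <<'E'
def avg(n=8):
    W=[]
    for i in range(n):
        camera('top'); s=readout.get_state(); W.append(np.r_[s['ee_pos'],s['wrist_force'],s['moment']])
    W=np.array(W); print(s['t'],np.round(W.mean(0),4),np.round(W.std(0)/n**.5,4)[:6])
E
python3 -c "
from h import *
avg()"
```

```text
14.1167 [ 0.4391  0.0369  0.0869  1.8697 -0.4271 -4.2852 -0.0283 -0.4357 -0.0078] [0.     0.     0.     0.2508 0.1447 0.1808]
```

Call:
jog_arm --commands '[{"dp":[-0.001,0,0.0004],"rot":[0,0,0]},{"dp":[-0.003,0,0.0004],"rot":[0,0,0]},{"dp":[-0.003,0,0.0004],"rot":[0,0,0]},{"dp":[-0.003,0,0.0004],"rot":[0,0,0]}]'

```text
t: 14.45
ee_pos: [0.4415, 0.0366, 0.0863]
tool_rot: [0.067, 0.998, -0.0, -0.0]
wrist_force: [-5.0, 0.6, 0.9]
opening: 0.213
finger_force: 40.0
```

```bash
python3 -c "
from h import *
avg()"
```

```text
14.85 [ 0.4415  0.0366  0.0863 -5.132   0.3546  1.2189  0.184   0.8173 -0.0066] [0.     0.     0.     0.1881 0.2309 0.1716]
```

Call:
jog_arm --commands '[{"dp":[0,0,0.0004],"rot":[0,0,0]},{"dp":[0,0,0.0004],"rot":[0,0,0]},{"dp":[0,0,0.0004],"rot":[0,0,0]}]'

```text
t: 15.1
ee_pos: [0.4415, 0.0366, 0.0861]
tool_rot: [0.067, 0.998, -0.0, 0.0]
wrist_force: [-6.1, 1.7, 3.2]
opening: 0.208
finger_force: 40.0
```

```bash
python3 -c "
from h import *
avg()"
```

```text
15.5 [ 4.4150e-01  3.6600e-02  8.6100e-02 -6.2822e+00  9.5330e-01  4.3731e+00
  1.7620e-01  9.9170e-01 -4.8000e-03] [0.     0.     0.     0.2252 0.168  0.214 ]
```

The blade now rests on the plate: fz is +4.4 N and the drag is about 6 N. I'll check the baffle's lift by sub-pixel image shift against the earlier picture.

```bash
python3 - <<'E'
from h import *
def mean(n,k=6): return np.mean([np.asarray(camera(n)['frame'],float) for _ in range(k)],0)
now=mean('scene'); np.save('pics/now.npy',now)
d=load('s4');Rw=R.from_quat(d['a'])
def px(P):
    v=Rw.inv().apply(np.array(P)-d['e']); return np.array([d['K'][0,2]+d['K'][0,0]*v[0]/-v[2],d['K'][1,2]-d['K'][1,1]*v[1]/-v[2]])
c=px([.508,.0275,.1]);print('centre px',c,'px per mm lift',(px([.508,.0275,.101])-c))
def warm(f): f=np.asarray(f,float);return f[:,:,0]-f[:,:,2]
x0,x1=int(c[0])-9,int(c[0])+10
ref=[load(t)['f'] for t in('s2','s4')]
for nm,f in(('s2',ref[0]),('s4',ref[1]),('s5',load('s5')['f']),('s6',load('s6')['f']),('now',now)):
    w=warm(f)[int(c[1])-2:int(c[1])+14,x0:x1]
    # lower rim: row where the warm colour falls to half, per column
    E=[]
    for q in w.T:
        top=np.median(q[:5]); bot=np.median(q[-5:]); h=(top+bot)/2
        i=np.nonzero(q<h)[0][0]; E.append(i-1+(q[i-1]-h)/(q[i-1]-q[i]) if i else np.nan)
    print(nm,np.nanmean(E))
    g=f[int(c[1])-15:int(c[1])+15,int(c[0])-20:int(c[0])+22].mean(2) if nm=='now' else 0
E
```

```text
centre px [273.78485458 176.42363145] px per mm lift [ 0.00791039 -0.30780647]
s2 11.931141561937052
s4 10.948873778018607
s5 10.951370199404472
s6 11.878508612874251
now 10.856230647265628
```

```bash
python3 - <<'E'
from h import *
np.set_printoptions(precision=0,suppress=True,linewidth=200)
for n in('s2','s4','s5','s6','now'):
    f=np.load('pics/now.npy') if n=='now' else load(n)['f'].astype(float)
    print(n,(f[:,:,0]-f[:,:,2])[166:194,262:288].mean(1))
E
```

```text
s2 [32. 32. 31. 32. 32. 35. 48. 52. 50. 41. 40. 39. 48. 62. 69. 72. 73. 69. 62. 51. 36. 25. 14. 14. 13. 12. 11. 10.]
s4 [31. 30. 30. 31. 32. 34. 46. 50. 48. 39. 38. 38. 47. 61. 67. 70. 71. 67. 61. 51. 35. 25. 13. 13. 13. 12. 11. 10.]
s5 [21. 22. 22. 28. 31. 34. 47. 50. 48. 40. 39. 38. 47. 61. 67. 70. 71. 67. 61. 51. 35. 25. 13. 13. 13. 11. 11. 10.]
s6 [13. 17. 19. 26. 29. 29. 39. 43. 42. 35. 35. 40. 52. 65. 70. 71. 71. 64. 58. 47. 31. 20. 13. 13. 13. 11. 11. 10.]
now [12. 15. 18. 26. 29. 30. 39. 44. 41. 35. 35. 38. 52. 65. 70. 72. 71. 65. 58. 47. 31. 20. 13. 13. 13. 11. 11. 10.]
```

The rim edge has moved up about 0.31 px, which is roughly 1 mm of lift. I'll go 3 mm deeper for margin.

Call:
jog_arm --commands '[{"dp":[-0.0015,0,-0.0001],"rot":[0,0,0]},{"dp":[-0.003,0,-0.0001],"rot":[0,0,0]},{"dp":[-0.003,0,-0.0001],"rot":[0,0,0]},{"dp":[-0.003,0,-0.0001],"rot":[0,0,0]},{"dp":[-0.003,0,-0.0001],"rot":[0,0,0]}]'

```text
t: 16.22
ee_pos: [0.4446, 0.0362, 0.0862]
tool_rot: [0.067, 0.998, -0.0, 0.0]
wrist_force: [-5.0, 0.9, 3.5]
opening: 0.214
finger_force: 40.0
```

```bash
python3 - <<'E'
from h import *
avg()
s=readout.get_state();print(s['opening'],s['finger_force'],R.from_quat(s['tool_rot']).as_matrix()[2])
u=np.array([.991,-.134]);d=s['ee_pos'][:2]+.085*u-np.array([.508,.0275]);print('past',d@u)
f=np.mean([np.asarray(camera('scene')['frame'],float) for _ in range(4)],0);print(np.round((f[:,:,0]-f[:,:,2])[181:189,262:288].mean(1),1))
f=np.asarray(load('s4')['f'],float);print(np.round((f[:,:,0]-f[:,:,2])[181:189,262:288].mean(1),1))
cv2.imwrite('pics/fin.png',cv2.resize(camera('scene')['frame'][130:230,180:330,::-1],(800,533),interpolation=2))
E
```

```text
16.6167 [ 0.4446  0.0362  0.0862 -5.8066  0.6612  3.7738  0.1902  0.8895  0.0126] [0.     0.     0.     0.1719 0.1167 0.1717]
0.2106249469984493 39.99636769294739 [-6.10199388e-04 -5.54425629e-04 -9.99999660e-01]
past 0.02098283911451878
[71.5 70.1 64.6 57.4 45.8 30.4 18.7 12.8]
[70.  70.7 66.7 60.6 51.1 35.4 24.8 13.2]
```

```bash
python3 -c "
from h import *
print(arm.finish_job())"
```

```text
the job is handed in; nothing more can be done
None
```

The job is handed in; the hand-in returned no verdict. The turret is one click on with the post released, and the gripper still holds the feeler level in the gap, tip about 21 mm past the baffle centre and baffle lifted about 1.2 mm (estimated from the images).

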